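# Tip a returned disc case into the bin with the hopper lever

## Task

Of the two lids of the library's returns hopper, one has a flat disc case lying on it and the other a small book. With the fingertips press down the lever in front of the lid with the disc case, all the way, until the rising lid has tipped the case into the catch bin behind; then let the lever come up slowly under your fingers, so that the lid closes gently and does not slam, and finish clear of everything. Do not touch the case, the book or the lids themselves, leave the book lying on its shut lid, and do not disturb the other things on the desk.

Things in the scene. Friction and masses are not known exactly. Their poses are not given: they have to be found in the camera images.
- hopper: the returns hopper, white steel, fixed to the table. Origin on the table under the middle of its front wall; x horizontal away from the levers towards the back, y to the left, z up. Cabinet x 0 to 160 mm, y -195 to 195, 118 mm high, carrying two lids side by side; behind it one open catch bin x 160 to 356 mm, floor 6 mm and walls 110 mm above the table. Two levers stick out of the front
- lid_left (a joint): left (centre y = +95 mm) lid (aluminium plate 160 x 180 x 8 mm, upper face 128 mm above the table when shut, with 8 mm raised edges at its sides). Hinged along its far edge, 122 mm above the table and 160 mm behind the hopper's front wall; rad: 0 shut and level, 1.08 fully up. It only rises through its own lever: lid angle = 2.4 x lever angle. It falls shut under its own weight, with a bang if let go; closing it over two seconds or so is gentle
- lid_right (a joint): right (centre y = -95 mm) lid (aluminium plate 160 x 180 x 8 mm, upper face 128 mm above the table when shut, with 8 mm raised edges at its sides). Hinged along its far edge, 122 mm above the table and 160 mm behind the hopper's front wall; rad: 0 shut and level, 1.08 fully up. It only rises through its own lever: lid angle = 2.4 x lever angle. It falls shut under its own weight, with a bang if let go; closing it over two seconds or so is gentle
- plate_left: the plate of the left lid; origin at its middle, 6 mm below its upper face; its hinge line lies 85 mm from there towards the back (its +x)
- plate_right: the plate of the right lid; origin at its middle, 6 mm below its upper face; its hinge line lies 85 mm from there towards the back (its +x)
- lever_left (a joint): lever of the left lid; rad: 0 at rest (up), 0.45 pressed fully down against its stop. Pivot 30 mm behind the front wall, 50 mm above the table. No spring: the lid's weight brings it back up. It takes roughly 6 to 9 N on the paddle near the top of its travel, falling to 1 to 4 N near the bottom, then the stop is hard
- lever_right (a joint): lever of the right lid; rad: 0 at rest (up), 0.45 pressed fully down against its stop. Pivot 30 mm behind the front wall, 50 mm above the table. No spring: the lid's weight brings it back up. It takes roughly 6 to 9 N on the paddle near the top of its travel, falling to 1 to 4 N near the bottom, then the stop is hard
- paddle_left (a point): the middle of the upper face of the black rubber paddle at the end of the left lever, 36 mm long (along hopper x), 32 mm wide, 10 mm thick. The point stands 110 mm in front of the front wall (-x of hopper), in line with the middle of the lid, 95 mm above the table at rest and 30 mm when fully pressed; it moves nearly straight down (under 8 mm sideways) and leans 0.23 rad either way on the way
- paddle_right (a point): the middle of the upper face of the black rubber paddle at the end of the right lever, 36 mm long (along hopper x), 32 mm wide, 10 mm thick. The point stands 110 mm in front of the front wall (-x of hopper), in line with the middle of the lid, 95 mm above the table at rest and 30 mm when fully pressed; it moves nearly straight down (under 8 mm sideways) and leans 0.23 rad either way on the way
- rocker_left: the left lever as a whole, steel bar 12 mm thick with the paddle at its end; origin at its pivot inside the hopper
- rocker_right: the right lever as a whole, steel bar 12 mm thick with the paddle at its end; origin at its pivot inside the hopper
- disc_case: plastic disc case, 125 x 142 x 10 mm, about 100 g, with a round disc showing on its top; lies flat on one of the two lids. Origin: centre of its underside. It slides off backwards into the bin once the lid is raised (nearly) fully, within about a second
- book: small thick brown book with a pale plate on its cover, 135 x 100 x 22 mm, about 200 g, lying on the other lid; it stays there. Origin: centre of its underside
- stamp: small wooden hand stamp, 32 mm wide, 56 mm tall, standing between the two levers; origin at its foot
- stapler: black stapler, 130 x 34 x 52 mm, left of the hopper; origin at the centre of its underside
- glue_stick: white glue stick, 26 mm wide, 70 mm tall, standing right of the right lever; origin at its foot
- tape_dispenser: grey tape dispenser, 150 x 60 x 92 mm, right of the hopper; origin at the centre of its underside
- mug: white mug, 80 mm wide, 90 mm tall, standing left of the left lever; origin at its foot
Things that resemble listed ones, but are neither listed nor needed, are in the scene too. Of the things shaped like the book, the brown one is meant.

How it is judged (in metres and radians):
On the way:
1. a lever is pressed and its raised lid has tipped the disc case into the catch bin (x of disc_case in the frame of hopper between 0.165 and 0.35 m and y of disc_case in the frame of hopper between -0.19 and 0.19 m and z of disc_case in the frame of hopper below 0.105 m and ((value of joint lid_left above 0.5 rad and contact force between the fingers and rocker_left above 0.2 N) or (value of joint lid_right above 0.5 rad and contact force between the fingers and rocker_right above 0.2 N))), for 0.1 s.
At the end, for the whole second after the job is handed in: The disc case rests inside the catch bin (its underside's centre over 5 mm behind the hinge line and under 105 mm high), both lids are shut to within 0.05 rad, and the book still lies on its lid within 20 mm of where it was (x of disc_case in the frame of hopper between 0.165 and 0.35 m and y of disc_case in the frame of hopper between -0.19 and 0.19 m and z of disc_case in the frame of hopper below 0.105 m and value of joint each of lid_left, lid_right below 0.05 rad and distance of book from where it was at the start of the episode below 0.02 m and z of book in the frame of hopper above 0.12 m and linear speed of disc_case below 0.03 m/s); the robot touches nothing.
It fails at once if a lid slams: it turns shut faster than 2.5 rad/s while less than 0.35 rad open ((value of joint lid_left below 0.35 rad and velocity of joint lid_left below -2.5 rad/s) or (value of joint lid_right below 0.35 rad and velocity of joint lid_right below -2.5 rad/s)).
It fails at once if the robot pushes a lid itself instead of its lever (contact force between any of the arm, the fingers and plate_left above 1 N or contact force between any of the arm, the fingers and plate_right above 1 N).
It fails at once if the robot touches the disc case or the book (contact force between any of the arm, the fingers and disc_case above 0.5 N or contact force between any of the arm, the fingers and book above 0.5 N).
It fails at once if the book is shifted by more than 20 mm (distance of book from where it was at the start of the episode above 0.02 m).
It fails at once if another thing on the desk is moved by more than 30 mm (distance of any of stamp, stapler, glue_stick, tape_dispenser, mug from where it was at the start of the episode above 0.03 m).
It also fails if it takes over 38 s, if anything falls off the work surface, if the arm or the gripper's body presses on something with over 40 N, if the wrist force passes 120 N, or if a joint passes its speed limit or range.

## Robot

A 6-joint arm with a two-finger parallel gripper is mounted at the origin on the work surface. World frame = base frame: x ahead of the robot, y to its left, z up, the work surface at z = 0. Lengths are in mm, angles in degrees, forces in N, time in s.
With the tool pointing down it reaches from about 300 to 875 mm from the base axis. Payload 6.4 kg.
Tool frame: the origin (TCP) lies between the finger pads; the fingertips stand 17 mm ahead of it and the grasp point (between the pads) lies 2 mm behind it; x points along the fingers, y is the direction in which the jaws open and shut, and the axes are right-handed (so a half turn about x gives the same grasp; the last joint's range is limited). The gripper opens to 85 mm and grips with 20 to 120 N. Pads are 22 mm wide; open, the fingers measure 114 mm over their backs; the gripper's body (76 mm by 85 mm) begins 54 mm behind the grasp point. The pads swing forward as they close: fully open they stand 13 mm farther back than shut.
Start: joints at [-84.299, 10.359, 92.074, -0, 77.567, -11.82], TCP at [173.123, -548.333, 248.288] pointing down, gripper open.
Joint ranges: [-171.53, 171.53], [-51.25, 118.39], [17.06, 147.69], [-65.23, 245.23], [0, 150.52], [-178.68, 178.68]. Speed limits (degrees/s): [147.25, 147.25, 172.46, 180, 180, 180].

## Interface

Orientations are given as [roll, pitch, yaw] about the fixed x, y, z axes, in that order (R = Rz(yaw) Ry(pitch) Rx(roll)).
In Python, from station import * gives the robot as it stands.
- The arm moves only by the tool move_arm, never from a script. Its arguments are lists of equal length, an entry for each row: "travel": the shift along the tool's x, y, z in units of 30 mm (1.0 is 30 mm), a list of three; "delta_rot": the turn, a rotation vector about the tool's x, y, z in units of 6 degrees (1.0 is 6 degrees), a list of three; "gripper": the gripper command: -1 is shut, 1 is fully open, values between are in proportion. In form: {"travel": [[x, y, z], ...], "delta_rot": [[ax, ay, az], ...], "gripper": [gripper, ...]}. A call has 1 to 20 rows; each row is the pose to reach, as a shift and turn from the pose commanded when the call began, along the tool's axes at that moment; what a row does not reach only later rows make up. A row lasts 1/10 s, in which the tool goes at most 50 mm and 8.59 degrees, less where a joint would pass 70% of its speed; a pose out of reach is approached as far as the arm can. A call with a gripper value outside its range is refused whole. The fingers move at their own pace and stop on an object; "newtons" is the grip in N (left out, the last holds). Time passes only in rows, so rows that repeat a pose let the fingers close. It gives the time, the measured TCP pose, the force and the opening at its end, in the units of the state.
- sense(): the state, without advancing time (a new reading comes with each control period).
- grab_frame(name): name is "scene" or "top"; returns the picture (420x560x3 uint8, blue, green, red); there is no depth.
- calibration(name): a dict with "mtx" (3x3 intrinsics, pixels), "R" (3x3) and "t" (3): a world point X has camera coordinates R X + t. Camera axes: x right, y down, z forward; pixel columns grow to the right and rows downward; lengths in mm; the calibration is good to about 2 mm. A picture is of the moment at which its call begins. calibration takes no time and is no camera call.
- hand_in(): hands the job in, once; it reports no verdict.
The state is a dict: "clock": time; "joints": joint angles; "dq": joint speeds; "tau": joint torques, N m; "eef_pos": TCP position; "eef_rot": TCP orientation; "wrist_force": force on the tool from outside, world axes, zero at the start; "torque": the same for the moment, N m; "gripper_width": finger opening in mm.
Only numpy, scipy, OpenCV 4.12 (cv2) and the standard library are available. Lean on these libraries where they do the work, as an engineer would, in place of code of your own. Each camera call takes 0.05 s, during which the arm holds its last target.

## Working session

There is one attempt and no reset: what is moved stays moved. The work goes in short steps, Python scripts to look and compute and a tool call to move; the robot and the scene stay as the last step left them, time stands still between calls to the robot, and variables do not carry over. Pictures are saved under pics/ and viewed, and the job is handed in when it is done.

Besides the shell and the picture viewer there is one more tool, called by a JSON object that holds its "api" and its "payload", one argument or row to a line. move_arm: Moves the arm, as the interface text tells. Its arguments: {"type":"object","properties":{"travel":{"type":"array"},"delta_rot":{"type":"array"},"gripper":{"type":"array"},"newtons":{"type":"number"}},"required":["travel","delta_rot","gripper"]}

```bash
mkdir -p pics
python3 - <<'E'
from station import *
import cv2
for n in("scene","top"):
    cv2.imwrite(f"pics/{n}0.png",grab_frame(n)); c=calibration(n); print(n,c)
print(sense())
E
```

```text
scene {'mtx': array([[423.23184661,   0.        , 281.57309775],
       [  0.        , 423.23184661, 207.12247589],
       [  0.        ,   0.        ,   1.        ]]), 'R': array([[ 0.66685141,  0.74508088,  0.01279381],
       [ 0.42007009, -0.36167344, -0.8323061 ],
       [-0.61550818,  0.5603988 , -0.55416863]]), 't': array([-390.52223514, -102.64721729, 1305.06689012])}
top {'mtx': array([[535.08523917,   0.        , 274.10876496],
       [  0.        , 535.08523917, 206.34971374],
       [  0.        ,   0.        ,   1.        ]]), 'R': array([[ 0.00581473, -0.99993464,  0.00984441],
       [-0.99713718, -0.0065401 , -0.07533044],
       [ 0.07538989, -0.0093782 , -0.99711003]]), 't': array([  65.06391125,  509.78241615, 1358.72514961])}
{'clock': 0.1, 'joints': array([-8.42987065e+01,  1.03983545e+01,  9.21246207e+01,  8.53772728e-04,
        7.75666272e+01, -1.18194554e+01]), 'dq': array([-0.02352195, -0.06734435, -0.17488088,  0.03679256, -0.02621806,
        0.00067668]), 'tau': array([-3.01589444e-05, -4.45875621e+01, -3.52239132e+01, -3.11434742e-04,
        4.09246248e-03,  1.67786425e-06]), 'eef_pos': array([ 173.08570659, -547.8548687 ,  247.47818508]), 'eef_rot': array([-102.35239248,   89.91039376,   95.16817186]), 'wrist_force': array([-0.00293007, -0.06758332,  0.6893318 ]), 'torque': array([-0.03670585,  0.0281719 ,  0.01542054]), 'gripper_width': 85.37313347462388}
```

View pics/scene0.png

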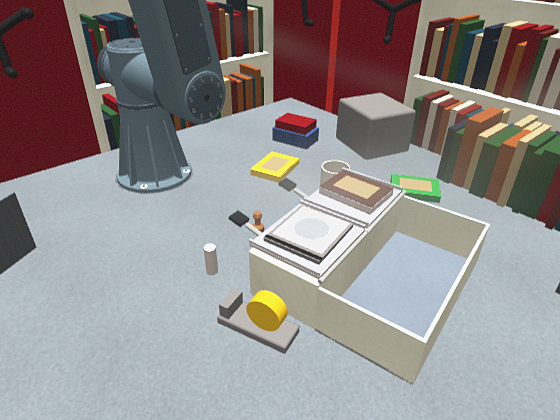

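View pics/top0.png

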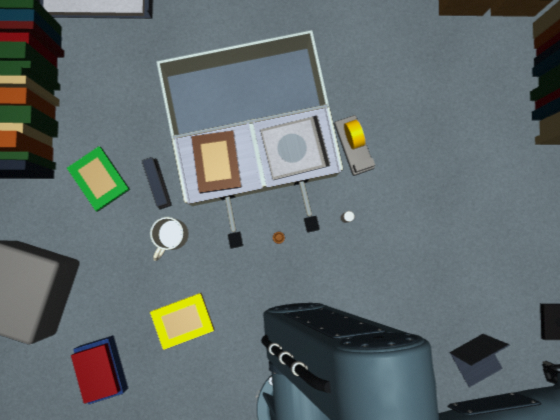

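The disc case lies on the right-hand lid (top view, about (292,150)) and the book on the left one (216,162). The right paddle is at about (311,223), the left one at (235,240), the stamp at (279,237) and the glue stick at (348,216). Next I'll measure these.

```bash
cat > h.py <<'E'
from station import *
import numpy as np,cv2
def ray(n,uv,z):
    c=calibration(n);K,R,t=c["mtx"],c["R"],c["t"]
    C=-R.T@t; d=R.T@np.linalg.inv(K)@np.array([uv[0],uv[1],1.])
    return C+d*(z-C[2])/d[2]
def two(u1,u2):
    P=[];
    for n in("top","scene"):
        c=calibration(n);P.append(c["mtx"]@np.c_[c["R"],c["t"]])
    X=cv2.triangulatePoints(P[0],P[1],np.array(u1,float).reshape(2,1),np.array(u2,float).reshape(2,1));return (X[:3]/X[3]).ravel()
def cen(img,box,thr=45):
    x0,y0,x1,y1=box;g=img[y0:y1,x0:x1].max(2);m=(g<thr).astype(np.uint8)
    n,l,s,c=cv2.connectedComponentsWithStats(m)
    k=1+np.argmax(s[1:,4]);return c[k]+[x0,y0],s[k]
E
python3 - <<'E'
from h import *
t=cv2.imread("pics/top0.png");s=cv2.imread("pics/scene0.png")
r,a=cen(t,(295,205,325,240));l,b=cen(t,(222,225,250,255))
rs,e=cen(s,(222,205,255,230));ls,f=cen(s,(270,170,305,195),90)
print(r,a,l,b,rs,e,ls,f)
R=ray("top",r,95);L=ray("top",l,95);print(R,L,np.linalg.norm(R-L),two(r,rs),two(l,ls))
d=L-R;print("yaw of hopper y",np.degrees(np.arctan2(-d[0],d[1])))
# hopper front top corners, wall outline z~118-136
for p in [(188,202),(342,171)]:print(ray("top",p,120))
for p in [(158,62),(312,32)]:print(ray("top",p,110))
print("stamp",ray("top",(279,237),50),"glue",ray("top",(348,216),70))
cv2.imwrite("pics/c.png",np.hstack([cv2.resize(t[160:270,215:365],None,fx=4,fy=4),][:1]))
E
```

```text
Traceback (most recent call last):
  File "h.py", line 15, in cen
    k=1+np.argmax(s[1:,4]);return c[k]+[x0,y0],s[k]
        ~~~~~~~~~^^^^^^^^^
ValueError: attempt to get argmax of an empty sequence
```

Run:
```python
from h import *
t=cv2.imread("pics/top0.png");s=cv2.imread("pics/scene0.png")
r,a=cen(t,(295,205,325,240));l,b=cen(t,(222,225,250,255))
rs,e=cen(s,(222,205,255,230),60);ls,f=cen(s,(270,170,305,195),110)
print(r,a,l,b,rs,e,ls,f)
R=ray("top",r,95);L=ray("top",l,95);print(R,L,np.linalg.norm(R-L),two(r,rs),two(l,ls))
d=L-R;print("yaw of hopper y",np.degrees(np.arctan2(-d[0],d[1])))
for p in [(188,202),(342,171)]:print(ray("top",p,120))
for p in [(158,62),(312,32)]:print(ray("top",p,110))
print("stamp",ray("top",(279,237),50),"glue",ray("top",(348,216),70))
cv2.imwrite("pics/c.png",np.vstack([cv2.resize(t[150:270,180:360],None,fx=4,fy=4)]))
```

```text
[311.15625 223.51875] [ 10  11  14  16 160] [234.81987578 239.53416149] [  6   7  14  16 161] [237.76470588 221.32352941] [ 7 12 20  9 34] [286.58461538 184.15384615] [ 9  8 17 13 65]
[462.40648786 -21.25597914  95.        ] [422.49633579 163.50245973  95.        ] 189.01984280029203 [462.49330046 -23.03492768  81.32074216] [422.15812258 163.37104896  89.67927978]
yaw of hopper y 12.189323337828633
[510.77486237 274.41390141 120.        ]
[587.8793158  -93.28937921 120.        ]
[855.06413536 355.43792729 110.        ]
[934.31432756 -21.87337312 110.        ]
stamp [430.08134964  55.8045564   50.        ] glue [ 482.7192193 -114.6126566   70.       ]
```

View pics/c.png

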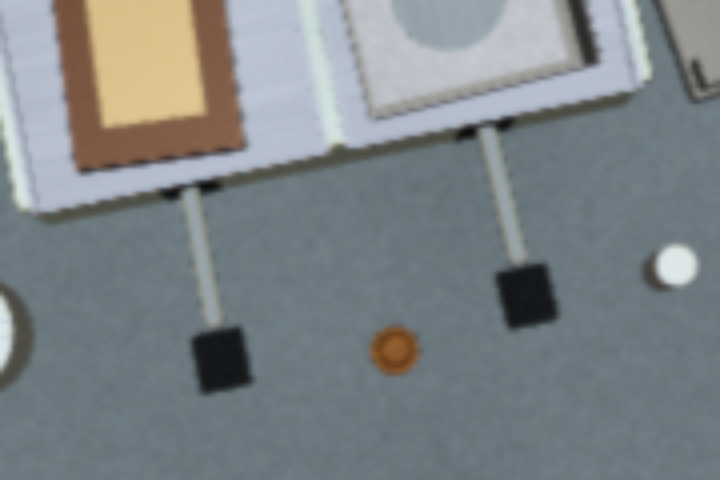

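```bash
cat >> h.py <<'E'
from scipy.spatial.transform import Rotation as Ro
def rt(s): return Ro.from_euler("xyz",s["eef_rot"],degrees=True).as_matrix()
def plan(targets):
    s=sense();M=rt(s);print(M.round(3));print(s["eef_pos"])
    for p in targets: print(p,(M.T@(np.array(p)-s["eef_pos"])/30).round(2))
E
python3 - <<'E'
from h import *
plan([(462,-21,200),(462,-21,130)])
M=rt(sense()); y=np.radians(12.2)
h=np.array([np.cos(y),np.sin(y),0])
G=np.c_[[0,0,-1],np.array([-h[1],h[0],0]),h]
for s in(1,-1):
    T=G*np.array([1,s,s]);print(np.linalg.det(T),(Ro.from_matrix(M.T@T).as_rotvec(degrees=True)/6).round(2))
E
```

```text
[[-0.     0.301 -0.954]
 [ 0.002 -0.954 -0.301]
 [-1.    -0.002 -0.   ]]
[ 173.08570659 -547.8548687   247.47818508]
(462, -21, 200) [  1.61 -13.85 -14.47]
(462, -21, 130) [  3.94 -13.84 -14.47]
1.0 [-2.911e+01 -2.000e-02 -0.000e+00]
1.0 [ 0.89 -0.    0.01]
```

{"api": "move_arm", "payload": {
  "travel": [
    [0,-1.5,-1.6],
    [0,-3,-3.1],
    [0,-4.5,-4.7],
    [0,-6,-6.3],
    [0,-7.5,-7.8],
    [0.2,-9,-9.4],
    [0.4,-10.4,-10.9],
    [0.8,-11.8,-12.3],
    [1.1,-12.8,-13.4],
    [1.4,-13.4,-14],
    [1.6,-13.85,-14.47],
    [1.6,-13.85,-14.47],
    [1.6,-13.85,-14.47],
    [1.6,-13.85,-14.47],
    [1.6,-13.85,-14.47]
  ],
  "delta_rot": [
    [0.1,0,0],
    [0.2,0,0],
    [0.3,0,0],
    [0.4,0,0],
    [0.5,0,0],
    [0.6,0,0],
    [0.7,0,0],
    [0.8,0,0],
    [0.89,0,0],
    [0.89,0,0],
    [0.89,0,0],
    [0.89,0,0],
    [0.89,0,0],
    [0.89,0,0],
    [0.89,0,0]
  ],
  "gripper": [-1,-1,-1,-1,-1,-1,-1,-1,-1,-1,-1,-1,-1,-1,-1],
  "newtons": 30
}}

```text
clock: 1.6
eef_pos: [461.7, -22.0, 200.2]
eef_rot: [20.5, 90.0, -147.3]
wrist_force: [0.4, 0.0, 0.3]
gripper_width: 0.2
```

{"api": "move_arm", "payload": {
  "travel": [
    [0.6,0,0],
    [1.2,0,0],
    [1.8,0,0],
    [2.2,0,0],
    [2.2,0,0],
    [2.2,0,0]
  ],
  "delta_rot": [
    [0,0,0],
    [0,0,0],
    [0,0,0],
    [0,0,0],
    [0,0,0],
    [0,0,0]
  ],
  "gripper": [-1,-1,-1,-1,-1,-1]
}}

```text
clock: 2.2
eef_pos: [462.1, -22.3, 134.8]
eef_rot: [138.5, 90.0, -29.4]
wrist_force: [-0.3, -0.8, 0.5]
gripper_width: -0.0
```

Run:
```python
from h import *
t=grab_frame("top");s=grab_frame("scene")
cv2.imwrite("pics/d.png",np.hstack([cv2.resize(t[130:280,210:360],None,fx=2.6,fy=2.6),cv2.resize(s[130:280,180:330],None,fx=2.6,fy=2.6)]))
plan([(462,-21,132)]);print(sense()["wrist_force"])
```

```text
[[ 0.002  0.21  -0.978]
 [-0.001 -0.978 -0.21 ]
 [-1.     0.001 -0.002]]
[462.69698059 -22.01664978 135.33506355]
(462, -21, 132) [ 0.11 -0.04  0.02]
[ 0.01873025 -0.06109037 -0.13989178]
```

View pics/d.png

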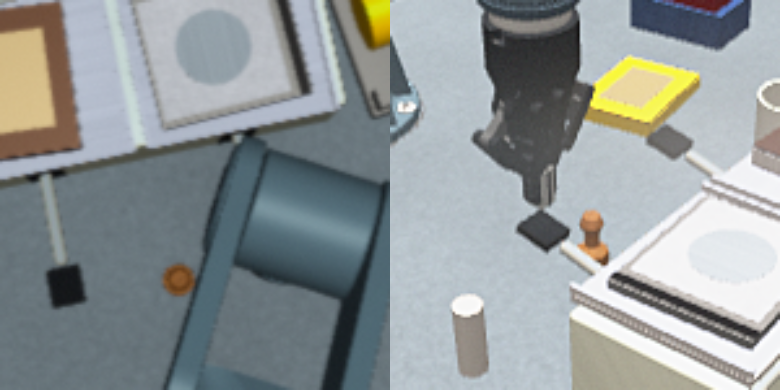

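The top view is blocked by the arm. The scene view shows the shut fingertips standing just over the middle of the right paddle (scene pixel about (239,218)). I'll press now.

{"api": "move_arm", "payload": {
  "travel": [
    [0.2,0,0],
    [0.4,0,0],
    [0.6,0,0],
    [0.7,0,0],
    [0.8,0,0],
    [0.9,0,0.02],
    [1.0,0,0.05],
    [1.1,0,0.08],
    [1.2,0,0.1],
    [1.3,0,0.12],
    [1.4,0,0.15],
    [1.5,0,0.17],
    [1.6,0,0.19],
    [1.7,0,0.2],
    [1.8,0,0.2],
    [1.9,0,0.22],
    [2.0,0,0.23],
    [2.0,0,0.23]
  ],
  "delta_rot": [
    [0,0,0],
    [0,0,0],
    [0,0,0],
    [0,0,0],
    [0,0,0],
    [0,0,0],
    [0,0,0],
    [0,0,0],
    [0,0,0],
    [0,0,0],
    [0,0,0],
    [0,0,0],
    [0,0,0],
    [0,0,0],
    [0,0,0],
    [0,0,0],
    [0,0,0],
    [0,0,0]
  ],
  "gripper": [-1,-1,-1,-1,-1,-1,-1,-1,-1,-1,-1,-1,-1,-1,-1,-1,-1,-1]
}}

```text
clock: 4.1
eef_pos: [455.7, -22.8, 74.4]
eef_rot: [175.0, 90.0, 7.2]
wrist_force: [0.8, 1.2, 5.6]
gripper_width: -0.1
```

Run:
```python
from h import *
s=grab_frame("scene")
cv2.imwrite("pics/e.png",cv2.resize(s[130:330,180:430],None,fx=3,fy=3))
plan([]);print(sense()["wrist_force"])
```

```text
[[ 0.001  0.211 -0.977]
 [ 0.    -0.977 -0.211]
 [-1.     0.    -0.001]]
[455.75743954 -22.76022937  74.56139638]
[0.33671087 1.54898684 5.13246337]
```

View pics/e.png

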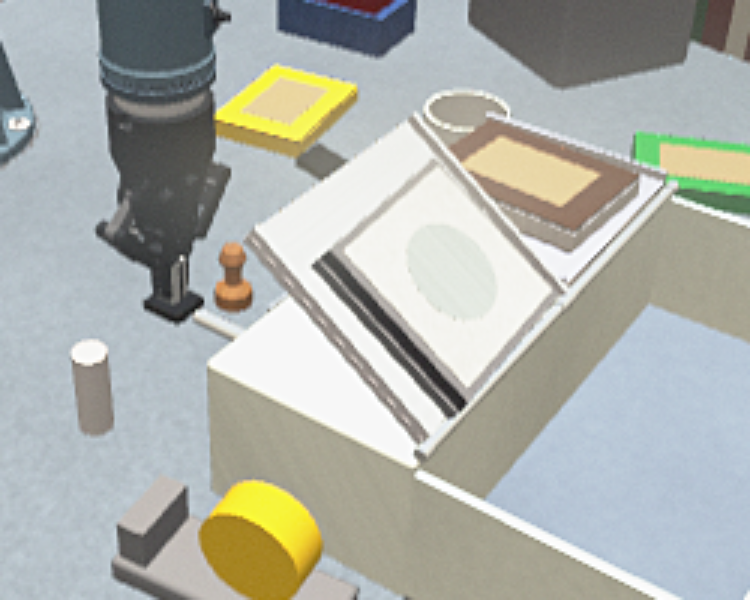

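The right lid is rising with the case still on it, and the fingertips sit squarely on the paddle, with clearance to the stamp. Next I press on to the stop and hold there.

{"api": "move_arm", "payload": {
  "travel": [
    [0.1,0,0],
    [0.2,0,0],
    [0.3,0,0],
    [0.4,0,0],
    [0.5,0,-0.01],
    [0.6,0,-0.02],
    [0.7,0,-0.03],
    [0.8,0,-0.04],
    [0.9,0,-0.04],
    [0.95,0,-0.04],
    [0.98,0,-0.04],
    [0.98,0,-0.04],
    [0.98,0,-0.04],
    [0.98,0,-0.04],
    [0.98,0,-0.04],
    [0.98,0,-0.04],
    [0.98,0,-0.04],
    [0.98,0,-0.04],
    [0.98,0,-0.04],
    [0.98,0,-0.04]
  ],
  "delta_rot": [
    [0,0,0],
    [0,0,0],
    [0,0,0],
    [0,0,0],
    [0,0,0],
    [0,0,0],
    [0,0,0],
    [0,0,0],
    [0,0,0],
    [0,0,0],
    [0,0,0],
    [0,0,0],
    [0,0,0],
    [0,0,0],
    [0,0,0],
    [0,0,0],
    [0,0,0],
    [0,0,0],
    [0,0,0],
    [0,0,0]
  ],
  "gripper": [-1,-1,-1,-1,-1,-1,-1,-1,-1,-1,-1,-1,-1,-1,-1,-1,-1,-1,-1,-1]
}}

```text
clock: 6.15
eef_pos: [457.0, -22.7, 46.9]
eef_rot: [117.2, 90.0, -50.6]
wrist_force: [-7.6, 2.7, 30.0]
gripper_width: -0.1
```

Run:
```python
from h import *
s=grab_frame("scene")
cv2.imwrite("pics/f.png",cv2.resize(s[130:380,180:500],None,fx=2.4,fy=2.4))
plan([]);print(sense()["wrist_force"])
```

```text
[[ 0.     0.212 -0.977]
 [-0.    -0.977 -0.212]
 [-1.     0.    -0.   ]]
[456.90254974 -22.71158826  46.89703739]
[-9.9782315   3.53164539 29.69504761]
```

View pics/f.png

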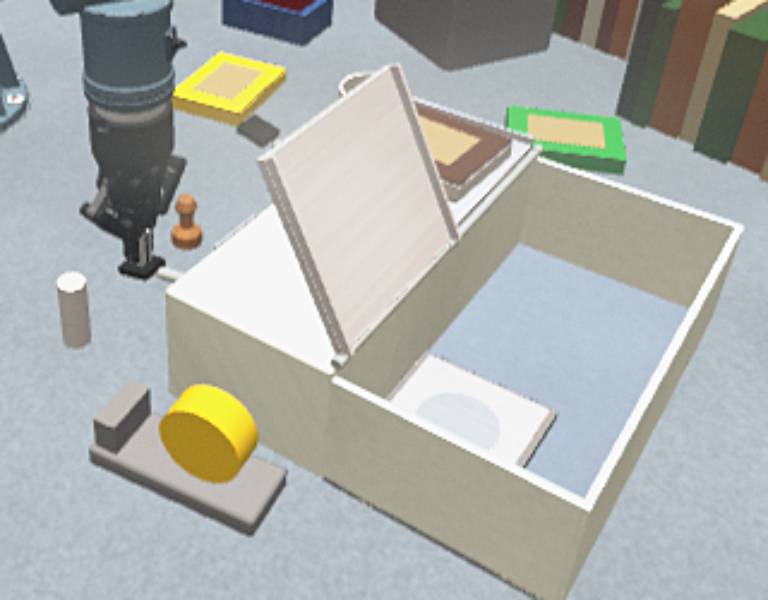

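The lid is fully up at the stop, and the case lies flat in the catch bin (crop about (470,410)). Next I let the lever up slowly, at about 15–18 mm/s.

{"api": "move_arm", "payload": {
  "travel": [
    [-0.06,0,0],
    [-0.12,0,0.01],
    [-0.18,0,0.02],
    [-0.24,0,0.03],
    [-0.3,0,0.04],
    [-0.36,0,0.04],
    [-0.42,0,0.04],
    [-0.48,0,0.04],
    [-0.54,0,0.04],
    [-0.6,0,0.04],
    [-0.66,0,0.04],
    [-0.72,0,0.04],
    [-0.78,0,0.04],
    [-0.84,0,0.04],
    [-0.9,0,0.04],
    [-0.96,0,0.04],
    [-1.02,0,0.03],
    [-1.08,0,0.02],
    [-1.14,0,0.01],
    [-1.2,0,0.0]
  ],
  "delta_rot": [
    [0,0,0],
    [0,0,0],
    [0,0,0],
    [0,0,0],
    [0,0,0],
    [0,0,0],
    [0,0,0],
    [0,0,0],
    [0,0,0],
    [0,0,0],
    [0,0,0],
    [0,0,0],
    [0,0,0],
    [0,0,0],
    [0,0,0],
    [0,0,0],
    [0,0,0],
    [0,0,0],
    [0,0,0],
    [0,0,0]
  ],
  "gripper": [-1,-1,-1,-1,-1,-1,-1,-1,-1,-1,-1,-1,-1,-1,-1,-1,-1,-1,-1,-1]
}}

```text
clock: 8.2
eef_pos: [456.3, -22.5, 81.0]
eef_rot: [-43.6, 90.0, 148.6]
wrist_force: [-1.8, -1.8, 5.2]
gripper_width: -0.1
```

{"api": "move_arm", "payload": {
  "travel": [
    [-0.05,0,0],
    [-0.1,0,-0.01],
    [-0.15,0,-0.02],
    [-0.2,0,-0.03],
    [-0.25,0,-0.04],
    [-0.3,0,-0.06],
    [-0.35,0,-0.07],
    [-0.4,0,-0.08],
    [-0.45,0,-0.1],
    [-0.5,0,-0.11],
    [-0.55,0,-0.12],
    [-0.6,0,-0.13],
    [-0.65,0,-0.14],
    [-0.7,0,-0.15],
    [-0.75,0,-0.16],
    [-0.8,0,-0.17],
    [-0.85,0,-0.18],
    [-0.9,0,-0.19],
    [-0.95,0,-0.2],
    [-1.0,0,-0.2]
  ],
  "delta_rot": [
    [0,0,0],
    [0,0,0],
    [0,0,0],
    [0,0,0],
    [0,0,0],
    [0,0,0],
    [0,0,0],
    [0,0,0],
    [0,0,0],
    [0,0,0],
    [0,0,0],
    [0,0,0],
    [0,0,0],
    [0,0,0],
    [0,0,0],
    [0,0,0],
    [0,0,0],
    [0,0,0],
    [0,0,0],
    [0,0,0]
  ],
  "gripper": [-1,-1,-1,-1,-1,-1,-1,-1,-1,-1,-1,-1,-1,-1,-1,-1,-1,-1,-1,-1]
}}

```text
clock: 10.2
eef_pos: [463.2, -21.1, 111.5]
eef_rot: [-178.2, 89.9, 14.0]
wrist_force: [0.6, 1.5, 5.9]
gripper_width: 0.1
```

Still 6 N on the paddle at z = 111.5, so I keep easing it up, then lift clear.

{"api": "move_arm", "payload": {
  "travel": [
    [-0.04,0,0],
    [-0.08,0,0],
    [-0.12,0,0],
    [-0.16,0,0],
    [-0.2,0,0],
    [-0.24,0,0],
    [-0.28,0,0],
    [-0.32,0,0],
    [-0.36,0,0],
    [-0.4,0,0],
    [-0.4,0,0]
  ],
  "delta_rot": [
    [0,0,0],
    [0,0,0],
    [0,0,0],
    [0,0,0],
    [0,0,0],
    [0,0,0],
    [0,0,0],
    [0,0,0],
    [0,0,0],
    [0,0,0],
    [0,0,0]
  ],
  "gripper": [-1,-1,-1,-1,-1,-1,-1,-1,-1,-1,-1]
}}

```text
clock: 11.3
eef_pos: [462.5, -21.4, 123.1]
eef_rot: [152.7, 90.0, -15.1]
wrist_force: [0.5, -0.0, 0.6]
gripper_width: 0.0
```

{"api": "move_arm", "payload": {
  "travel": [
    [-0.3,0,0],
    [-0.8,0,0],
    [-1.5,0,0],
    [-2.2,0,0],
    [-2.8,0,0.3],
    [-3.2,0,1],
    [-3.2,0,1.8],
    [-3.2,0,2.4],
    [-3.2,0,2.4],
    [-3.2,0,2.4]
  ],
  "delta_rot": [
    [0,0,0],
    [0,0,0],
    [0,0,0],
    [0,0,0],
    [0,0,0],
    [0,0,0],
    [0,0,0],
    [0,0,0],
    [0,0,0],
    [0,0,0]
  ],
  "gripper": [-1,-1,-1,-1,-1,-1,-1,-1,-1,-1]
}}

```text
clock: 12.3
eef_pos: [392.5, -36.7, 219.6]
eef_rot: [151.9, 89.9, -15.9]
wrist_force: [-0.3, 0.3, 0.1]
gripper_width: -0.4
```

Run:
```python
from h import *
s=grab_frame("scene");t=grab_frame("top")
cv2.imwrite("pics/g.png",np.hstack([cv2.resize(s[130:380,180:500],(512,400)),cv2.resize(t[20:270,140:390],(288,400))]))
cv2.imwrite("pics/top1.png",t)
a=cv2.imread("pics/top0.png")
def bk(i): # book plate centroid
    m=cv2.inRange(i[120:200,180:250],(60,130,180),(150,220,255));return cv2.moments(m,True)
for i in(a,t):
    m=bk(i);print("book plate",m["m00"],m["m10"]/m["m00"]+180,m["m01"]/m["m00"]+120)
print(sense()["eef_pos"],sense()["wrist_force"],sense()["clock"])
```

```text
book plate 966.0 215.60766045548655 160.95859213250517
book plate 951.0 215.64773922187172 161.02523659305993
[392.69848827 -36.61698295 219.30771669] [0.41111671 0.03101798 0.95700825] 12.4
```

View pics/g.png

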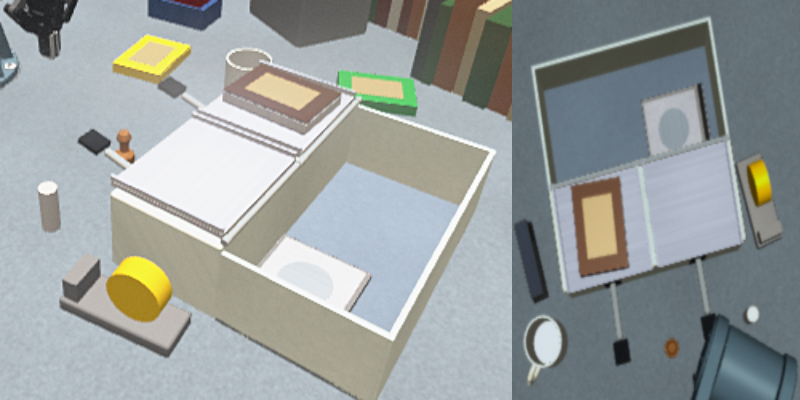

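Both lids are shut, the case lies flat in the bin, the book hasn't moved and the arm is clear of everything. I'm handing in.

```bash
python3 -c "
from station import *
print(hand_in())"
```

```text
the job is handed in; nothing more can be done
None
```

The disc case is in the catch bin and both lids are shut. I handed the job in with the arm clear of everything; `hand_in()` gives no verdict.

- **Pressing:** The case lay on the right lid. I pressed the right lever down to its stop with the shut fingertips, reading about 30 N at the stop. The picture there showed the lid fully up and the case already in the bin.
- **Closing:** I let the lever up under the fingers over about 5 s. The force was still about 6 N near the top and close to zero once the paddle was fully up. The lid's speed was not measured, but at that pace it should have stayed far below slamming. I then lifted the arm and backed it away.
- **Last checks:**
  - The pictures show the case flat on the bin floor and both lids shut.
  - The book has shifted by less than 0.1 pixel.
  - The stamp, glue stick, mug, stapler and tape dispenser look unmoved, judged by eye only.
  - The clock stood at 12.4 s and the wrist force was under 1.1 N.
- **One disagreement:** Triangulating the right paddle from both cameras gave a height of 81 mm against the stated 95 mm, because the scene camera's mask covered only part of the paddle. I used the top view at 95 mm instead. That gave 189 mm between the paddles, against the stated 190 mm, and the front wall agreed to within about 2 mm.

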